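# Uncap the gas cartridge, thread hand unknown

## Robot

A 6-joint arm with a two-finger parallel gripper is mounted at the origin on a cart in front of the work surface, level with it; the furniture and walls round the work are solid. World frame = base frame: x ahead of the robot, y to its left, z up, the work surface at z = 0. Lengths are in m, angles in rad, forces in N, time in s.
With the tool pointing down it reaches from about 0.375 to 0.925 m from the base axis. Payload 5.7 kg.
Tool frame: the origin (TCP) lies midway between the tips of the shut fingers; the grasp point (between the pads) lies 19 mm behind it; z points along the fingers, y is the line along which they close (so a half turn about z gives the same grasp; the last joint's range is limited). The gripper opens to 88 mm and grips with 3 to 60 N. Pads are 20 mm wide; open, the fingers measure 115 mm over their backs; the gripper's body (75 mm by 178 mm) begins 61 mm behind the grasp point.
Start: joints at [1.026, 0.359, 1.51, -0, 1.272, -0.115], TCP at [0.25, 0.545, 0.223] pointing down, gripper open.
Joint ranges: [-2.97, 2.97], [-1.01, 2.36], [0.21, 2.38], [-0.96, 4.11], [0.2, 2.71], [-2.98, 2.98]. Speed limits (rad/s): [2.39, 2.39, 3.14, 3.14, 3.14, 3.14].

## Interface

Orientations are given as a unit quaternion [x, y, z, w].
In Python, from bench import move_ptp, servo_line, goto_joints, move_gripper, sleep, inverse_kinematics, capture, PlanningError, close_job, spot_in, silhouettes, current_clock, current_joint_pos, current_qvel, current_joint_torque, current_position, current_orientation, current_force, current_torque, current_finger_gap, current_grip_force gives the robot as it stands. Calls block until the motion is done:
- move_ptp(position, orientation): joint-space move of the TCP to a pose.
- servo_line(position, orientation=None, rate=0.15, contact_N=None): straight line of the TCP; orientation=None keeps the orientation; rate is the mean speed in m/s. With contact_N (N) it stops when the force on the tool has changed by that much, and returns True; else False.
- goto_joints(angles): joint-space move.
- move_gripper(opening): finger opening in m; the grip force is fixed at half the most; returns when the fingers have stopped.
- sleep(seconds).
- inverse_kinematics(position, orientation): joint angles nearest the present ones, or None.
- capture(name): name is "side" or "top" or "wrist"; returns a dict with "image" (420x560x3 uint8, blue, green, red), "range_z" (420x560 float32, m along the optical axis (not along the pixel's ray), 0 where there is no reading), "intrinsics" (3x3 intrinsics, pixels), "k1" (the pictures are not rectified: a ray, as slopes to the right and down, at radius r is drawn at 1 + k1 r^2 times it, then the intrinsics apply), "R" (3x3) and "t" (3): a world point X has camera coordinates R X + t. Camera axes: x right, y down, z forward; pixel columns grow to the right and rows downward; lengths in m; the calibration is good to about 2 mm. A picture is of the moment at which its call begins.
A pose or a line that the arm cannot do raises PlanningError and nothing moves.
- close_job(): hands the job in; it is judged then, once.
Trained networks look in the newest picture that a camera, given by its name, has taken for a name from the list of things; names that differ only in an ending like _2 or _b are one class to them, and where a whole thing is asked for, a point or a joint stands for the part that bears it (a point fixed in the world has none). Each returns a list of dicts, best first, with "conf" (0 to 1); they miss things now and then, are a little off and sometimes report something else, mostly with a low value. They report only what shows in the picture. A call takes as long as a camera call. They do not tell look-alikes from the thing itself.
- spot_in(camera, query): "xy" ([column, row] in pixels, amid what is visible of it).
- silhouettes(camera, query): "region" (420x560 bool, what is visible of it) and "xy" ([column, row] in pixels, amid what is visible of it).
Readings, each from a call of its own:
- current_clock(): time.
- current_joint_pos(): joint angles.
- current_qvel(): joint speeds.
- current_joint_torque(): joint torques, N m.
- current_position(): TCP position.
- current_orientation(): TCP orientation.
- current_force(): force on the tool from outside, world axes, zero at the start.
- current_torque(): the same for the moment, N m.
- current_finger_gap(): finger opening in m.
- current_grip_force(): force on a finger pad.
Only numpy, scipy, OpenCV 4.12 (cv2) and the standard library are available. Lean on these libraries where they do the work, as an engineer would, in place of code of your own. Each camera call takes 0.05 s, during which the arm holds its last target. There are 200 camera calls.

## Task

At the jar-flushing station, slide the carriage with the blue gas cartridge along its rods until its brass pointer stands at the green mark (not the red one), with the orange cap still on. Then take the cap off: its quick thread may be left- or right-handed, so try turning it both ways; one way soon stops dead, the other frees it. Finish while still gripping the cap, level and still, lifted some 6 to 15 cm straight up above the cartridge; leave the carriage at the green mark and the things around undisturbed.

Things in the scene. Friction and masses are not known exactly. Their poses are not given: they have to be found in the camera images.
- station: fixed aluminium base plate, 150 mm (its x) by 300 mm (its y), 12 mm thick, with two steel guide rods and grey end blocks (top 42 mm above the table); origin at the centre of its underside, on the table; its z is up. The carriage runs along its y. Turned up to 0.3 rad on the table
- carriage (a joint): place of the black carriage along the station's y axis, m; 0 = middle, where it starts; end stops at -0.080 and +0.080, one at the green mark and one at the red. It cannot lift or turn; about 3 N plus 6 N per m/s moves it. It may be pushed at the cartridge or drawn along by the gripped cap
- pointer (a point): tip of the brass pointer at the front of the carriage, 19 mm above the table; it passes over the marks
- mark_green: green disc, 18 mm across, 3 mm high, fixed on the base plate at one end of the carriage's travel; origin at the centre of its underside. It may lie at either end
- mark_red: the same in red, at the other end of the travel
- neck (a point): foot of the cartridge's brass neck, on its upright axis, 134 mm above the table, moves with the carriage; axes as the station's. The blue cartridge below is 62 mm across up to 112 mm above the table, then narrows to a brass collar 36 mm across; the neck post is 20 mm across, 24 mm high, with two small side tabs (34 mm over all)
- cap: loose round orange plastic cap, ribbed, white disc on top; 45 mm across, 28 mm high, about 50 g; origin at the centre of its open underside, z up. Seated it stands 2 mm above neck (top 164 mm above the table), with 1 to 2 mm play up and to the sides, and cannot be pulled off: two lugs inside sit under the neck's tabs
- cap_top (a point): centre of the cap's top. Turned from its start the wrong way the cap stops dead after 0.1 to 0.4 rad; the right way it turns freely and can be lifted straight off between about 0.8 and 2.2 rad. Which way differs from run to run and cannot be seen. Turned on hard against the stop, fingers slip round the cap
- jar_greens_06: gold-lidded jar, 71 mm across, 99 mm high, a bystander to leave alone; origin at the centre of its underside
- jar_greens_07: gold-lidded jar, 71 mm across, 99 mm high, a bystander to leave alone; origin at the centre of its underside
- jar_greens_15: gold-lidded jar, 71 mm across, 99 mm high, a bystander to leave alone; origin at the centre of its underside
- jar_greens_16: gold-lidded jar, 71 mm across, 99 mm high, a bystander to leave alone; origin at the centre of its underside
- tape_clear: roll of amber clear tape, 92x90x48 mm, a bystander to leave alone; origin at the centre of its underside
- label_roll: roll of white blank labels, 69x68x50 mm, a bystander to leave alone; origin at the centre of its underside
- date_stamp: wooden hand stamp, 26x48x92 mm, a bystander to leave alone; origin at the centre of its underside
- lid_loose: loose gold jar lid, 69 mm across, 14 mm high, a bystander to leave alone; origin at the centre of its underside
Not all that is in view belongs to the job. Of the things that look like the cap, the largest one is meant.

How it is judged:
On the way, in this order (a step that is already met when the one before it is completed fails the run):
1. the pointer stands at the green mark, the cap still on its neck (horizontal distance between pointer and mark_green below 0.012 m and z of cap in the frame of neck below 0.012 m), for 0.2 s.
2. the cap is lifted off its neck, the carriage still at the green mark (horizontal distance between pointer and mark_green below 0.012 m and z of cap in the frame of neck above 0.03 m), for 0.2 s.
At the end, for the whole second after the job is handed in: The pointer is within 12 mm of the green mark's centre; the cap is held in the fingers, still and level (within 0.3 rad), its underside 45 to 220 mm above the foot of the neck and within 50 mm of straight above it, touching nothing else (horizontal distance between pointer and mark_green below 0.012 m and z of cap in the frame of neck between 0.045 and 0.22 m and horizontal distance between cap and neck below 0.05 m and angle between cap's own z axis and vertical below 0.3 rad and contact force between the fingers and cap above 0.5 N and contact force between cap and station below 0.05 N and linear speed of cap below 0.05 m/s); the arm keeps its last pose, push and grip.
It fails at once if a jar, roll, stamp or lid standing around is moved more than 30 mm (distance of any of jar_greens_06, jar_greens_07, jar_greens_15, jar_greens_16, tape_clear, label_roll, date_stamp, lid_loose from where it was at the start of the episode above 0.03 m).
It also fails if it takes over 48 s, if anything falls off the work surface, if the arm or the gripper's body presses on something with over 40 N, if the wrist force passes 120 N, or if a joint passes its speed limit or range.

## Working session

There is one attempt and no reset: what is moved stays moved. The work goes in short steps, each a Python script; the robot and the scene stay as the last script left them, time stands still between calls to the robot, and variables do not carry over. Pictures are saved under pics/ and viewed, at most 10 in all, crops included, and the job is handed in when it is done.

```bash
mkdir -p pics; ls; cat > h.py <<'E'
import numpy as np, cv2
from bench import *
def ray(c,uv):
    K=c["intrinsics"]; x=np.array([(uv[0]-K[0,2])/K[0,0],(uv[1]-K[1,2])/K[1,1]]); s=x.copy()
    for _ in range(20): s=x/(1+c["k1"]*(s@s))
    return np.array([s[0],s[1],1.])
def pt(c,uv,z=None,h=None):
    """world point at pixel, from depth z or on plane of height h"""
    d=ray(c,uv); R,t=np.array(c["R"]),np.array(c["t"]); o=-R.T@t; w=R.T@d
    if h is not None: return o+w*(h-o[2])/w[2]
    if z is None:
        u,v=int(round(uv[0])),int(round(uv[1])); p=c["range_z"][max(0,v-2):v+3,max(0,u-2):u+3]; p=p[p>0]
        if len(p)==0: return np.full(3,np.nan)
        z=np.median(p)
    return o+w*z
E
python3 - <<'E'
from h import *
ims=[]
for n in("side","top"):
    c=capture(n); ims.append(c["image"]); cv2.imwrite(f"pics/{n}0.png",c["image"])
    for q in("cap","cap_top","pointer","mark_green","mark_red","neck","station","jar_greens_06","tape_clear","label_roll","date_stamp","lid_loose"):
        print(n,q,[(round(d["conf"],2),np.round(d["xy"]).tolist(),np.round(pt(c,d["xy"]),3).tolist()) for d in spot_in(n,q)[:5]])
E
```

```text
pics
side cap [(0.77, [284.0, 205.0], [0.506, 0.114, 0.164]), (0.6, [200.0, 265.0], [0.7, 0.176, 0.02])]
side cap_top [(0.64, [224.0, 237.0], [0.687, 0.002, 0.014]), (0.58, [285.0, 210.0], [0.503, 0.125, 0.157]), (0.55, [202.0, 268.0], [0.695, 0.177, 0.013])]
side pointer [(0.71, [283.0, 244.0], [0.504, 0.135, 0.072])]
side mark_green []
side mark_red [(0.39, [334.0, 331.0], [0.367, 0.406, 0.037])]
side neck [(0.97, [281.0, 246.0], [0.51, 0.135, 0.067])]
side station [(0.58, [282.0, 265.0], [0.503, 0.151, 0.025]), (0.42, [284.0, 244.0], [0.501, 0.135, 0.072]), (0.26, [272.0, 178.0], [0.605, -0.289, 0.096])]
side jar_greens_06 [(0.89, [290.0, 192.0], [0.534, -0.214, 0.076]), (0.68, [292.0, 177.0], [0.539, -0.294, 0.099]), (0.62, [267.0, 195.0], [0.607, -0.208, 0.065]), (0.47, [270.0, 176.0], [0.612, -0.293, 0.099]), (0.29, [283.0, 247.0], [0.505, 0.135, 0.065])]
side tape_clear [(0.62, [277.0, 336.0], [0.478, 0.39, 0.0])]
side label_roll [(0.9, [195.0, 328.0], [0.621, 0.454, 0.047])]
side date_stamp [(0.65, [335.0, 332.0], [0.366, 0.408, 0.035]), (0.4, [281.0, 207.0], [0.512, 0.122, 0
[... 389 characters left out ...]
 mark_green []
top mark_red []
top neck [(0.77, [261.0, 221.0], [0.486, 0.101, 0.126])]
top station [(0.56, [266.0, 218.0], [0.496, 0.085, 0.124]), (0.48, [268.0, 215.0], [0.503, 0.08, 0.122])]
top jar_greens_06 [(0.94, [392.0, 205.0], [0.539, -0.311, 0.1]), (0.8, [369.0, 203.0], [0.544, -0.236, 0.099]), (0.76, [390.0, 180.0], [0.617, -0.305, 0.1]), (0.56, [366.0, 178.0], [0.622, -0.228, 0.101])]
top tape_clear [(0.56, [156.0, 219.0], [0.497, 0.449, 0.038]), (0.42, [390.0, 178.0], [0.625, -0.305, 0.1])]
top label_roll [(0.61, [162.0, 177.0], [0.642, 0.445, 0.007])]
top date_stamp []
top lid_loose [(0.65, [391.0, 241.0], [0.425, -0.326, 0.015]), (0.37, [388.0, 180.0], [0.617, -0.299, 0.101])]
```

View pics/top0.png

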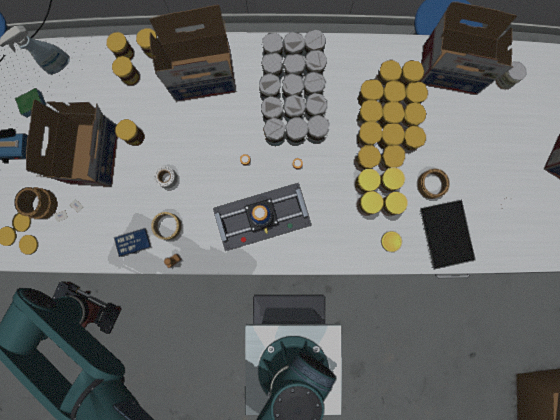

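View pics/side0.png

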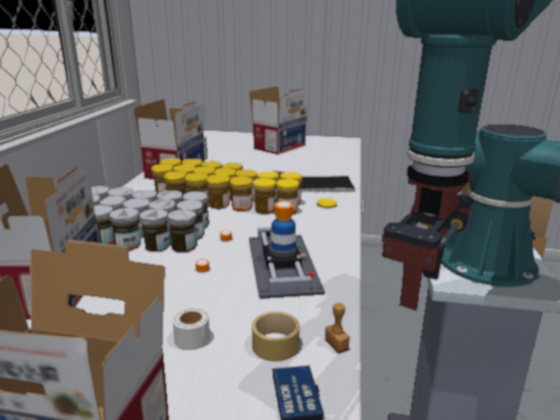

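The top view shows the station at about (262,217) with a red dot near (243,240). Things that could be taken for the cap are at top (260,212) on the cartridge, and loose on the table at (245,159) and (298,163). The description fits (260,212), which is the largest and on the blue cartridge. I'll check it in a crop and localise the marks.

```bash
cat > loc.py <<'E'
from h import *
def blobs(c,box,names=("red","green","orange")):
    u0,v0,u1,v1=box; im=c["image"][v0:v1,u0:u1]; hsv=cv2.cvtColor(im,cv2.COLOR_BGR2HSV)
    rng={"red":[((0,150,60),(5,255,255)),((172,150,60),(180,255,255))],"green":[((45,90,40),(85,255,255))],"orange":[((6,120,120),(20,255,255))]}
    for n in names:
        m=sum(cv2.inRange(hsv,a,b) for a,b in rng[n])
        k,_,st,ce=cv2.connectedComponentsWithStats(m)
        for i in np.argsort(-st[1:,4])[:4]+1:
            if st[i,4]>=3:
                uv=ce[i]+[u0,v0]; print(n,st[i,4],uv.round(1),"h.015",pt(c,uv,h=.015).round(4),"depth",pt(c,uv).round(3))
E
python3 - <<'E'
from loc import *
c=capture("top"); blobs(c,(200,140,330,260))
cv2.imwrite("pics/topcrop.png",cv2.resize(c["image"][145:260,200:330],None,fx=5,fy=5,interpolation=cv2.INTER_CUBIC))
# station plate outline: points 5..45mm high (plate/blocks)
vv,uu=np.mgrid[180:255,205:320]
P=np.array([pt(c,(u,v),z=c["range_z"][v,u]) for u,v in zip(uu.ravel(),vv.ravel()) if c["range_z"][v,u]>0])
print(np.histogram(P[:,2],bins=np.arange(-.01,.18,.01)))
Q=P[(P[:,2]>.006)&(P[:,2]<.05)]
print(len(Q),cv2.minAreaRect(Q[:,:2].astype(np.float32)))
T=P[(P[:,2]>.155)&(P[:,2]<.18)]; print(len(T),T.mean(0),cv2.minEnclosingCircle(T[:,:2].astype(np.float32)))
print(current_joint_pos(),current_orientation())
E
```

```text
red 20 [243.  239.1] h.015 [0.4326 0.165  0.015 ] depth [0.433 0.165 0.016]
green 15 [289.4 225.4] h.015 [0.4782 0.012  0.015 ] depth [0.478 0.012 0.015]
orange 76 [259.5 212.9] h.015 [0.5196 0.1111 0.015 ] depth [0.507 0.104 0.166]
orange 31 [244.6 159.3] h.015 [0.7001 0.1625 0.015 ] depth [0.698 0.162 0.023]
orange 30 [297.4 163.3] h.015 [ 0.6869 -0.0148  0.015 ] depth [ 0.685 -0.014  0.023]
(array([1689, 3210, 2242,   93,  510,  454,   61,    2,    3,    2,   11,
          5,   53,   64,    1,    6,    5,  175]), array([-0.01,  0.  ,  0.01,  0.02,  0.03,  0.04,  0.05,  0.06,  0.07,
        0.08,  0.09,  0.1 ,  0.11,  0.12,  0.13,  0.14,  0.15,  0.16,
        0.17]))
3800 ((0.5074450373649597, 0.1023651584982872), (0.24763475358486176, 0.3800164461135864), 0.0820060521364212)
182 [0.50824449 0.10402491 0.16552207] ((0.5080117583274841, 0.10398174077272415), 0.022762421518564224)
[ 1.02587577e+00  3.58802246e-01  1.51038576e+00  8.72972925e-06
  1.27248500e+00 -1.15099814e-01] [ 2.13261117e-01  9.76995238e-01 -3.66551453e-05 -1.69657191e-05]
```

View pics/topcrop.png

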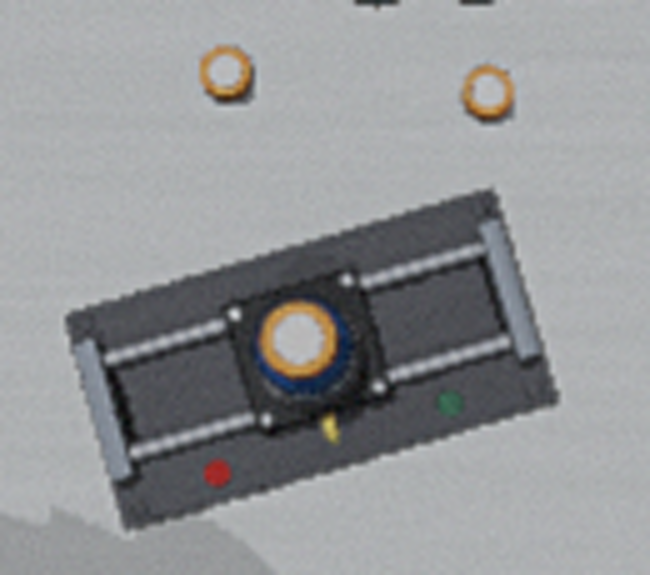

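The crop shows the large cap on the blue cartridge at crop (298,338), clearly bigger than the loose rings at (226,72) and (488,92). Red is at the left end (217,473), green at the right (450,402), and the pointer is at (331,428). So I drag the carriage by (+0.046, -0.153).

```bash
cat >> h.py <<'E'
def quat(psi): return [np.cos(psi/2),np.sin(psi/2),0,0]
E
python3 - <<'E'
from h import *
cap=np.array([.508,.104]); d=np.array([.0456,-.1532]); d/=np.linalg.norm(d); tgt=cap+.0795*d
f=lambda p:inverse_kinematics([*tgt,.131],quat(p))
psi=2.711-1.116
for _ in range(4):
    q=f(psi); q2=f(psi+.1); s=(q2[5]-q[5])/.1; psi-=q[5]/s
print("psi",psi,s,np.round(f(psi),3), tgt)
np.save("plan.npy",[*cap,*tgt,psi])
move_ptp([*cap,.24],quat(psi)); print(current_clock(),current_position())
c=capture("wrist"); cv2.imwrite("pics/wrist1.png",c["image"])
print([(x["conf"],x["xy"],pt(c,x["xy"])) for x in spot_in("wrist","cap_top")])
z=c["range_z"]; vv,uu=np.nonzero(z>0)
P=np.array([pt(c,(u,v),z=z[v,u]) for u,v in zip(uu[::4],vv[::4])])
T=P[(abs(P[:,2]-.165)<.006)&(np.hypot(*(P[:,:2]-cap).T)<.03)]; print(len(T),T.mean(0) if len(T) else None, T.min(0),T.max(0))
E
```

```text
psi 1.4931194151379232 -1.0000000000000053 [-0.078  0.366  1.763 -0.     1.013 -0.   ] [0.53067984 0.02780371]
3.2083 [0.50789058 0.10481263 0.23996341]
[(0.97, [286.6, 215.7], array([0.51098689, 0.1098167 , 0.16534001])), (0.88, [442.4, 264.6], array([ 0.68423213, -0.00904981,  0.0220133 ])), (0.72, [463.9, 109.3], array([0.69865388, 0.16395894, 0.02211587]))]
801 [0.50950635 0.10611591 0.16477805] [0.48733619 0.08311642 0.15901916] [0.53140248 0.12696974 0.16688801]
```

View pics/wrist1.png

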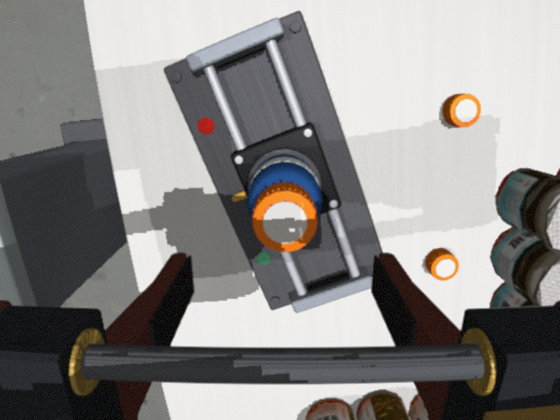

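The wrist view shows the big cap at (285,218) between the fingers, with red at (206,126) and green at (264,257). Next I descend, grip and drag.

```bash
python3 - <<'E'
from loc import *
p=np.load("plan.npy"); psi=p[4]; cap=np.array([.509,.105]); d=np.array([.0456,-.1532]); d/=np.linalg.norm(d)
print(servo_line([*cap,.132],quat(psi),rate=.12,contact_N=8), current_position(),current_force())
move_gripper(.03); print("gap",current_finger_gap(),current_grip_force(),current_force())
tgt=cap+.0795*d
print(servo_line([*tgt,.132],quat(psi),rate=.05,contact_N=25),current_position(),current_force(),current_torque(),current_clock())
c=capture("wrist"); cv2.imwrite("pics/wrist2.png",c["image"])
c=capture("top"); cv2.imwrite("pics/top2.png",c["image"]); c=capture("side")
cv2.imwrite("pics/side2.png",cv2.resize(c["image"][180:320,200:380],None,fx=4,fy=4,interpolation=cv2.INTER_CUBIC))
E
```

```text
False [0.50955601 0.10507072 0.1325537 ] [ 0.44275017 -0.05780264 -0.54696579]
gap 0.04444475705469594 29.99996196187567 [-0.23181909 -0.19351712  0.95317199]
False [0.5317988  0.02875727 0.13202755] [1.5173768  2.27844382 2.0356511 ] [ 2.14187212e-01 -1.83183464e-01 -4.94316632e-05] 6.8417
```

View pics/wrist2.png

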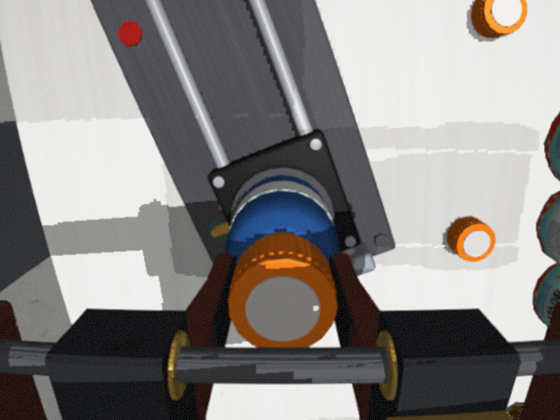

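View pics/side2.png

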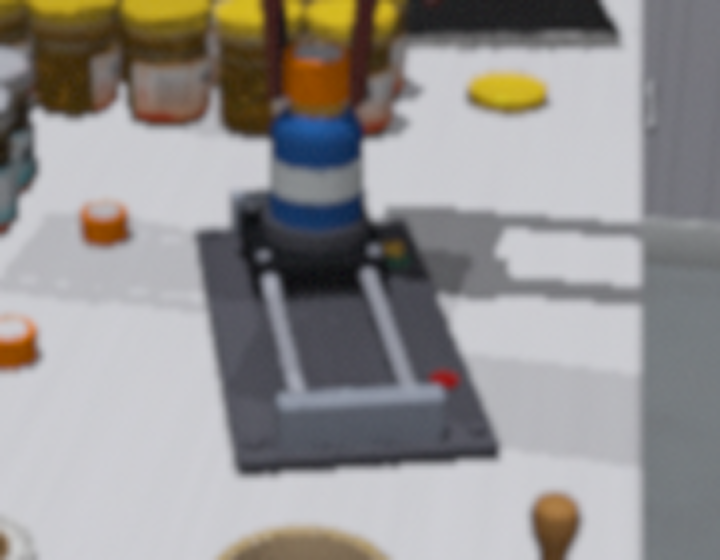

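The side crop shows the pointer over the green mark at (397,248), and the cap is gripped at (318,80). Now I turn it both ways in small steps and watch the torque.

```bash
python3 - <<'E'
from h import *
sleep(.3)
q0=np.array(current_joint_pos()); t0=current_torque()[2]
def turn(s,n,step=.06,lim=.2):
    b=np.array(current_joint_pos())[5]
    for i in range(n):
        q=q0.copy(); q[5]=b+s*step*(i+1); goto_joints(q); t=current_torque()[2]-t0
        print(round(s*step*(i+1),2),round(t,3),end="; ")
        if abs(t)>lim: print("STOP",current_clock()); return True
    print("free",current_clock()); return False
if turn(1,10): goto_joints(q0); print("back"); r=turn(-1,10); print("other",r)
print(current_joint_pos()[5],current_force(),current_torque(),current_position())
E
```

```text
0.06 0.003; 0.12 -0.033; 0.18 -0.065; 0.24 0.011; 0.3 -0.011; 0.36 0.008; 0.42 0.003; 0.48 0.058; 0.54 0.022; 0.6 -0.014; free 9.7917
0.5989888269644411 [-0.87098263  1.74383312  1.62140806] [ 0.35629461  0.1719033  -0.03223172] [0.53178616 0.02882086 0.13204217]
```

It turned freely past 0.4 rad, so this is the opening direction. I'll continue to 1.5 rad and lift.

```bash
python3 - <<'E'
from h import *
q=np.array(current_joint_pos()); 
for a in (.9,1.2,1.5):
    q[5]=a; goto_joints(q); print(a,current_torque()[2],current_force())
sleep(.2)
p=np.array(current_position())
h=servo_line([p[0],p[1],p[2]+.015],rate=.04,contact_N=10); print("hit",h,current_position(),current_force())
if not h:
    h=servo_line([p[0],p[1],p[2]+.10],rate=.06,contact_N=10); print("hit",h,current_position(),current_force())
print(current_finger_gap(),current_grip_force(),current_clock())
c=capture("side"); cv2.imwrite("pics/side3.png",cv2.resize(c["image"][130:310,200:400],None,fx=3,fy=3,interpolation=cv2.INTER_CUBIC))
from loc import blobs
c=capture("top"); blobs(c,(200,140,330,260))
E
```

```text
0.9 -0.08201776446838024 [-0.99648673  3.27755229  1.38970932]
1.2 -0.03914582132377952 [-0.47502286  2.79663067  2.08758141]
1.5 0.06436704000246729 [-2.65512979  3.5196747   3.59643403]
hit False [0.53189907 0.02881941 0.14747204] [-1.41401096  2.31929887  0.97423386]
hit False [0.53124461 0.02882929 0.23159133] [-0.83332442 -0.65261782  0.10394157]
0.04399144272012816 29.99986260139849 13.25
red 20 [243.  239.1] h.015 [0.4326 0.165  0.015 ] depth [0.433 0.165 0.016]
green 4 [290.2 226.8] h.015 [0.4737 0.0092 0.015 ] depth [0.474 0.009 0.016]
orange 31 [244.6 159.3] h.015 [0.7001 0.1625 0.015 ] depth [0.698 0.162 0.023]
orange 7 [297.4 158.9] h.015 [ 0.702 -0.015  0.015] depth [ 0.7   -0.015  0.024]
```

View pics/side3.png

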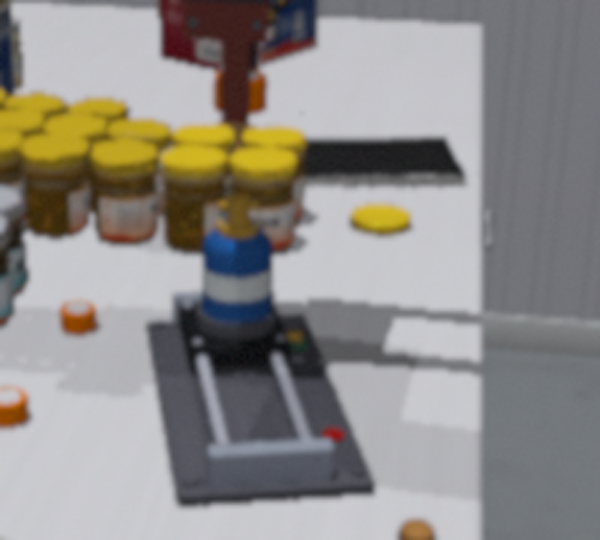

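The side crop shows the cap held level at (240,92) above the bare brass neck at (237,215), with the pointer still at green (295,338). I'm handing in.

```bash
python3 -c "
from bench import *
sleep(.5); print(current_grip_force(),current_position(),current_clock()); print(close_job())"
```

```text
29.999893370841164 [0.53154512 0.02883133 0.23203743] 13.85
the job is handed in; nothing more can be done
None
```

The job is handed in (no verdict returned): the carriage stands at the green mark, and the cap came free on the first direction tried and is held level about 10 cm above the neck, at 13.9 s on the clock.

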